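# Pair the glazed espresso cups with their saucers

### The job

The espresso cups and saucers have come out of the kiln mixed up: set each of the four small handleless cups upright in the middle of the saucer with the same glaze colour. Leave the saucers where they lie, and leave the blue handled mug and the bowl of clay balls alone. The glaze chips, so set the cups down gently instead of dropping them, and let go of them all.

Things in the scene. Friction and masses are not known exactly. Their poses are not given: they have to be found in the camera images.
- cup_red: Loose small handleless espresso cup glazed red, open at the top, 0.08 to 0.17 kg, 62 mm high. Round: straight outside wall 50 mm in diameter from 14 mm above its underside up to the rim, wall 4 mm thick, narrowing below to an unglazed foot of pale buff clay 38 mm in diameter. Stands upright on the table. Origin at the centre of its underside, z up along its axis.
- cup_blue: Loose small handleless espresso cup glazed cobalt blue, open at the top, 0.08 to 0.17 kg, 62 mm high. Round: straight outside wall 50 mm in diameter from 14 mm above its underside up to the rim, wall 4 mm thick, narrowing below to an unglazed foot of pale buff clay 38 mm in diameter. Stands upright on the table. Origin at the centre of its underside, z up along its axis.
- cup_yellow: Loose small handleless espresso cup glazed yellow, open at the top, 0.08 to 0.17 kg, 62 mm high. Round: straight outside wall 50 mm in diameter from 14 mm above its underside up to the rim, wall 4 mm thick, narrowing below to an unglazed foot of pale buff clay 38 mm in diameter. Stands upright on the table. Origin at the centre of its underside, z up along its axis.
- cup_green: Loose small handleless espresso cup glazed green, open at the top, 0.08 to 0.17 kg, 62 mm high. Round: straight outside wall 50 mm in diameter from 14 mm above its underside up to the rim, wall 4 mm thick, narrowing below to an unglazed foot of pale buff clay 38 mm in diameter. Stands upright on the table. Origin at the centre of its underside, z up along its axis.
- saucer_red: Loose round saucer glazed red, with a bare disc of pale buff clay 44 mm across in its middle, 0.25 kg, 110 mm in diameter and 14 mm high at the rim; its foot is 72 mm in diameter; flat inner floor about 72 mm in diameter, 6 mm above the underside, from which the rim slopes up outward. Lies on the table, table top at z = 0. Origin at the centre of its underside, z up.
- saucer_blue: Loose round saucer glazed cobalt blue, with a bare disc of pale buff clay 44 mm across in its middle, 0.25 kg, 110 mm in diameter and 14 mm high at the rim; its foot is 72 mm in diameter; flat inner floor about 72 mm in diameter, 6 mm above the underside, from which the rim slopes up outward. Lies on the table, table top at z = 0. Origin at the centre of its underside, z up.
- saucer_yellow: Loose round saucer glazed yellow, with a bare disc of pale buff clay 44 mm across in its middle, 0.25 kg, 110 mm in diameter and 14 mm high at the rim; its foot is 72 mm in diameter; flat inner floor about 72 mm in diameter, 6 mm above the underside, from which the rim slopes up outward. Lies on the table, table top at z = 0. Origin at the centre of its underside, z up.
- saucer_green: Loose round saucer glazed green, with a bare disc of pale buff clay 44 mm across in its middle, 0.25 kg, 110 mm in diameter and 14 mm high at the rim; its foot is 72 mm in diameter; flat inner floor about 72 mm in diameter, 6 mm above the underside, from which the rim slopes up outward. Lies on the table, table top at z = 0. Origin at the centre of its underside, z up.
- mug: Bystander, to be left alone: larger cobalt blue mug, 68 mm in diameter, 78 mm high, with a handle that reaches to 70 mm from its axis towards its own +y. Loose, upright on the table. Origin at the centre of its underside, z up.
- bowl: Bystander, to be left alone: pale grey-green bowl of small white clay balls, 100 mm in diameter, 39 mm high with the balls (rim 36 mm). Loose on the table. Origin at the centre of its underside, z up.
Not all that is in view belongs to the job. Of the things that look like the cup_red, take the one that is farthest to the robot's left at the start.

How it is judged:
By the outcome, as a careful person would: the job done as asked, in the order asked, and still so for the second after the job is handed in, with the robot touching nothing.
It also fails if it takes over 96 s, if anything falls off the work surface, if the arm or the gripper's body presses on something with over 40 N, if the wrist force passes 120 N, or if a joint passes its speed limit or range.

### The arm

A 6-joint arm with a two-finger parallel gripper is mounted at the origin on the work surface. World frame = base frame: x ahead of the robot, y to its left, z up, the work surface at z = 0. Lengths are in m, angles in degrees, forces in N, time in s.
With the tool pointing down it reaches from about 0.35 to 0.875 m from the base axis. Payload 4.2 kg.
Tool frame: the origin (TCP) lies on the centre line of the jaws, within the pads' length; the fingertips stand 22 mm ahead of it and the grasp point (between the pads) lies 3 mm ahead of it (r.tcp_to_tips is the distance from the TCP to the fingertips, in m); z points along the fingers, y is the line along which they close (so a half turn about z gives the same grasp; the last joint's range is limited). The gripper opens to 87 mm and grips with 3 to 60 N. Pads are 19 mm wide; open, the fingers measure 117 mm over their backs; the gripper's body (75 mm by 190 mm) begins 51 mm behind the grasp point.
Start: joints at [-55.027, 22.042, 0.453, 0, -68.411, -14.817], TCP at [0.215, -0.587, 0.245] pointing down, gripper open.
Joint ranges: [-179.83, 179.83], [-69.29, 118.12], [-61.27, 80.66], [-181.25, 117.63], [-171.15, -9.14], [-177.46, 177.46]. Speed limits (degrees/s): [159.86, 159.86, 180, 180, 180, 180].

### API

Orientations are given as a 3x3 rotation matrix whose columns are the frame's x, y, z axes.
In Python, from station import r gives the robot as it stands.
- The arm moves only by the tool apply_moves, never from a script. Its argument "plan" is a list of rows, each an object with "grip": the opening, from 0 (shut) to 1 (fully open); "offset": the shift along the tool's x, y, z in cm, a list of three; "spin": the turn about the tool's z in rad. A call has 1 to 5 rows; each row is the pose to reach, as a shift and turn from the pose commanded when the call began, along the tool's axes at that moment; what a row does not reach only later rows make up. A row lasts 1/10 s, in which the tool goes at most 50 mm and 8.59 degrees, less where a joint would pass 70% of its speed; a pose out of reach is approached as far as the arm can. A call with a gripper value outside its range is refused whole. The fingers move at their own pace and stop on an object; the grip force is fixed at half the most. Time passes only in rows, so rows that repeat a pose let the fingers close. It gives the time, the measured TCP pose, the force, the opening and the grip force at its end, in the units of the state.
- r.sense(): the state, without advancing time (a new reading comes with each control period).
- r.capture(name): name is "scene" or "top" or "wrist"; returns a dict with "img" (420x560x3 uint8, blue, green, red), "depth" (420x560 float32, m along the optical axis (not along the pixel's ray), 0 where there is no reading), "mtx" (3x3 intrinsics, pixels), "R" (3x3) and "t" (3): a world point X has camera coordinates R X + t. Camera axes: x right, y down, z forward; pixel columns grow to the right and rows downward; lengths in m; the calibration is good to about 2 mm. A picture is of the moment at which its call begins.
- r.finish_job(): hands the job in; it is judged then, once.
The state is a dict: "time_s": time; "joints": joint angles; "joint_velocities": joint speeds; "effort": joint torques, N m; "tcp_pos": TCP position; "ee_rot": TCP orientation; "wrist_force": force on the tool from outside, world axes, zero at the start; "moment": the same for the moment, N m; "gripper_width": opening from 0.0 (shut) to 1.0 (fully open); "gripper_force": force on a finger pad.
Only numpy, scipy, OpenCV 4.12 (cv2) and the standard library are available. Lean on these libraries where they do the work, as an engineer would, in place of code of your own. Each camera call takes 0.05 s, during which the arm holds its last target. There are 200 camera calls.

## Working session

There is one attempt and no reset: what is moved stays moved. The work goes in short steps, Python scripts to look and compute and a tool call to move; the robot and the scene stay as the last step left them, time stands still between calls to the robot, and variables do not carry over. Pictures are saved under pics/ and viewed, at most 14 in all, crops included, and the job is handed in when it is done.

Besides the shell and the picture viewer there is one more tool, called after "Emit:" as name([rows], argument=value, ...), one row to a line, values as JSON. apply_moves: Moves the arm, as the interface text tells. Its arguments: {"type":"object","properties":{"plan":{"type":"array"}},"required":["plan"]}

```bash
mkdir -p pics; python3 - <<'E'
from station import r
import cv2,numpy as np
for n in("top","scene"):
    c=r.capture(n); cv2.imwrite(f"pics/{n}0.png",c["img"]); np.savez(f"{n}0.npz",**{k:c[k] for k in("img","depth","mtx","R","t")})
    print(n,c["mtx"].tolist(),(-c["R"].T@c["t"]).round(3),c["R"].round(3).tolist())
s=r.sense();print(s["time_s"],s["tcp_pos"],np.round(s["ee_rot"],3).tolist(),s["gripper_width"],s["wrist_force"])
E
```

```text
top [[394.22305992152343, 0.0, 277.6701716332026], [0.0, 394.22305992152343, 210.52937010667026], [0.0, 0.0, 1.0]] [ 0.325 -0.03   0.982] [[-0.063, -0.998, 0.001], [-0.972, 0.061, -0.228], [0.227, -0.016, -0.974]]
scene [[491.09967428076857, 0.0, 282.2182608723807], [0.0, 491.09967428076857, 221.50662449443786], [0.0, 0.0, 1.0]] [ 1.325 -0.692  0.701] [[0.629, 0.777, 0.004], [0.429, -0.343, -0.836], [-0.648, 0.528, -0.549]]
0.1 [ 0.21520184 -0.58624019  0.24357092] [[-0.939, -0.344, -0.001], [-0.344, 0.939, 0.002], [0.0, 0.002, -1.0]] 1.001200193175229 [-0.17953266  0.39547929  0.16741056]
```

View pics/top0.png

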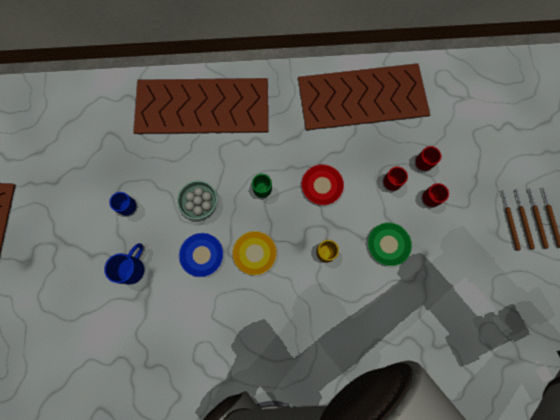

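View pics/scene0.png

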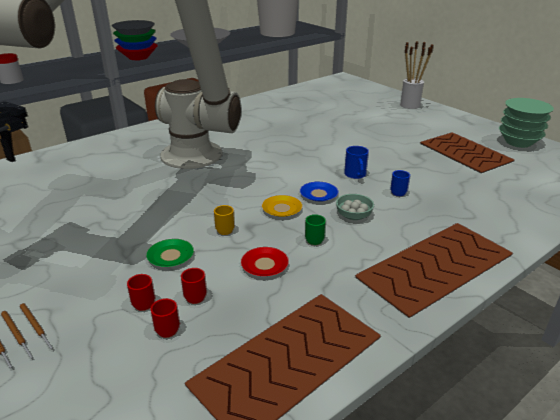

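The top view shows, with +y to the left:
- **Red cup candidates:** (395,178), (428,158) and (435,195). The leftmost, (395,178), is the job's cup.
- **Blue candidates:** small cup at (123,203) and handled mug at (125,267). I take the handleless (123,203).
- **Others:** green cup (262,186) and yellow cup (327,251).
- **Saucers:** blue (201,255), yellow (254,253), red (322,185) and green (389,244).

The scene view agrees with this.

```bash
cat > h.py <<'E'
import cv2,numpy as np
def cast(c,uv,z):
    uv=np.atleast_2d(np.asarray(uv,float)); d=np.c_[uv,np.ones(len(uv))]@np.linalg.inv(c["mtx"]).T@c["R"]
    o=-c["R"].T@c["t"]; return o+d*((z-o[2])/d[:,2])[:,None]
def cloud(c):
    v,u=np.nonzero(c["depth"]>0); z=c["depth"][v,u]
    p=(np.c_[u,v,np.ones(len(u))]@np.linalg.inv(c["mtx"]).T)*z[:,None]
    P=np.zeros(c["img"].shape); P[v,u]=(p-c["t"])@c["R"]; return P
HUE=dict(red=(172,8),blue=(108,130),yellow=(18,33),green=(50,85))
def mask(c,col):
    h=cv2.cvtColor(c["img"],cv2.COLOR_BGR2HSV); a,b=HUE[col]; H=h[...,0]
    m=((H>=a)|(H<=b)) if a>b else ((H>=a)&(H<=b))
    return (m&(h[...,1]>140)&(h[...,2]>40)).astype(np.uint8)
def blobs(c,col,amin=100):
    n,l,s,ct=cv2.connectedComponentsWithStats(mask(c,col))
    return [(s[i,4],ct[i],l==i) for i in range(1,n) if s[i,4]>=amin]
E
python3 - <<'E'
from h import *
for n in("top","scene"):
    c=dict(np.load(n+"0.npz")); P=cloud(c)
    for col in HUE:
        for a,ct,m in blobs(c,col):
            cn=max(cv2.findContours(m.astype(np.uint8),0,1)[0],key=cv2.contourArea)
            p=P[m]; top=p[:,2].max(); hi=p[(p[:,2]>.054)&(p[:,2]<.07)][:,:2].astype(np.float32)
            cc,rr=cv2.minEnclosingCircle(hi) if len(hi)>5 else ((0,0),0)
            # saucer: rim outline on plane 14mm
            q=cast(c,cn[:,0],.014)[:,:2].astype(np.float32); sc,sr=cv2.minEnclosingCircle(q)
            print(n,col,a,ct.round(),"top%.3f"%top,"cup",np.round(cc,4),round(rr,4),"saucer",np.round(sc,4),round(sr,4))
c=dict(np.load("top0.npz"))
a=cv2.resize(c["img"][135:215,375:460],None,fx=5,fy=5,interpolation=2);b=cv2.resize(c["img"][180:290,95:160],(236,400),interpolation=2)
cv2.imwrite("pics/crop.png",np.hstack([a,b]))
E
```

```text
top red 4462 [363.  96.] top0.017 cup [0 0] 0 saucer [ 0.8563 -0.2955] 0.1821
top red 4755 [201. 105.] top0.017 cup [0 0] 0 saucer [0.8549 0.1406] 0.1914
top red 201 [429. 156.] top0.067 cup [ 0.657  -0.4325] 0.0253 saucer [ 0.6735 -0.4527] 0.0272
top red 1106 [322. 184.] top0.019 cup [0 0] 0 saucer [ 0.6135 -0.1637] 0.054
top red 222 [396. 177.] top0.067 cup [ 0.6086 -0.3422] 0.025 saucer [ 0.6226 -0.358 ] 0.0269
top red 284 [  5. 202.] top0.014 cup [0 0] 0 saucer [0.6033 0.6471] 0.0629
top red 212 [437. 194.] top0.067 cup [ 0.56   -0.4356] 0.0249 saucer [ 0.5702 -0.4572] 0.0279
top blue 395 [121. 203.] top0.069 cup [0.5872 0.3336] 0.0255 saucer [0.5953 0.3448] 0.0354
top blue 1227 [201. 255.] top0.019 cup [0 0] 0 saucer [0.4529 0.1498] 0.0537
top blue 984 [125. 267.] top0.085 cup [0.4401 0.3132] 0.0485 saucer [0.4447 0.3335] 0.0553
top yellow 1240 [254. 253.] top0.020 cup [0 0] 0 saucer [0.4491 0.0187] 0.0538
top yellow 376 [327. 250.] top0.068 cup [ 0.4386 -0.1566] 0.0246 saucer [ 0.4423 -0.1616] 0.0282
top green 192 [261. 185.] top0.067 cup [ 0.6106 -0.0089] 0.0241 saucer [ 0.625
[... 683 characters left out ...]

scene blue 654 [356. 162.] top0.081 cup [0.4439 0.3151] 0.0526 saucer [0.3938 0.3705] 0.1152
scene blue 396 [399. 182.] top0.065 cup [0.5908 0.3333] 0.0277 saucer [0.5639 0.3655] 0.0792
scene blue 464 [319. 190.] top0.017 cup [0 0] 0 saucer [0.4562 0.1482] 0.055
scene yellow 569 [282. 205.] top0.019 cup [0 0] 0 saucer [0.4512 0.0168] 0.0549
scene yellow 511 [224. 219.] top0.065 cup [ 0.4406 -0.1578] 0.0269 saucer [ 0.4113 -0.1414] 0.0697
scene green 248 [134.  36.] top0.237 cup [0 0] 0 saucer [-1.6246  0.559 ] 0.1702
scene green 509 [315. 229.] top0.065 cup [ 0.6138 -0.0129] 0.0265 saucer [0.5924 0.0119] 0.0655
scene green 814 [169. 252.] top0.017 cup [0 0] 0 saucer [ 0.4512 -0.3175] 0.0538
```

View pics/crop.png

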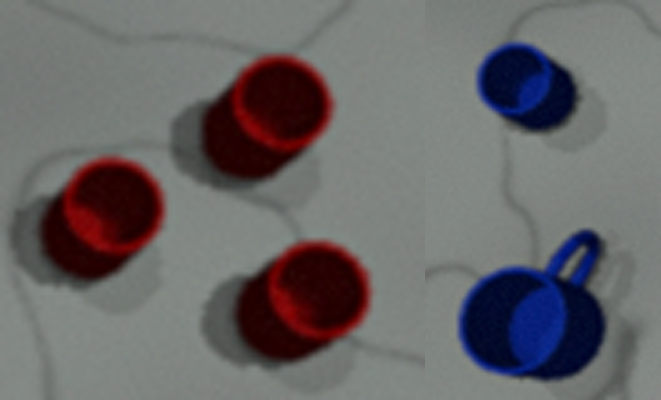

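The crop confirms the choice: the left red cup at crop (115,205) is isolated from the two other reds. The small blue cup at crop (515,80) has no handle, unlike the mug below it.

I'll fly over the red cup first.

```bash
cat > g.py <<'E'
import sys,numpy as np
from station import r
s=r.sense();R=np.array(s["ee_rot"]);p=np.array(s["tcp_pos"])
print("t",s["time_s"],"p",p.round(4),"w",round(s["gripper_width"],3),"F",np.round(s["wrist_force"],1))
for a in sys.argv[1:]:
    print(a,"cm",(R.T@(np.array(list(map(float,a.split(","))))-p)*100).round(2))
E
python3 g.py .6095,-.343,.19
```

```text
t 0.1 p [ 0.2152 -0.5862  0.2436] w 1.001 F [-0.2  0.4  0.2]
.6095,-.343,.19 cm [-45.4    9.24   5.37]
```

Emit:
apply_moves([
  {"grip": 1,"offset": [-22.5,4.6,2.5],"spin": 0},
  {"grip": 1,"offset": [-22.5,4.6,2.5],"spin": 0},
  {"grip": 1,"offset": [-22.5,4.6,2.5],"spin": 0},
  {"grip": 1,"offset": [-22.5,4.6,2.5],"spin": 0},
  {"grip": 1,"offset": [-22.5,4.6,2.5],"spin": 0},
])

```text
time_s: 0.6
tcp_pos: [0.413, -0.4638, 0.2185]
ee_rot: [[-0.938, -0.347, -0.001], [-0.347, 0.938, 0.001], [0.0, 0.001, -1.0]]
wrist_force: [-0.1, 0.6, 0.2]
gripper_width: 0.996
gripper_force: 0.0
```

Emit:
apply_moves([
  {"grip": 1,"offset": [-22.9,4.6,2.9],"spin": 0},
  {"grip": 1,"offset": [-22.9,4.6,2.9],"spin": 0},
  {"grip": 1,"offset": [-22.9,4.6,2.9],"spin": 0},
  {"grip": 1,"offset": [-22.9,4.6,2.9],"spin": 0},
  {"grip": 1,"offset": [-22.9,4.6,2.9],"spin": 0},
])

```text
time_s: 1.1
tcp_pos: [0.6119, -0.3416, 0.1892]
ee_rot: [[-0.938, -0.346, -0.001], [-0.346, 0.938, 0.001], [0.001, 0.001, -1.0]]
wrist_force: [-0.1, 0.4, 0.0]
gripper_width: 1.001
gripper_force: 0.0
```

Emit:
apply_moves([
  {"grip": 1,"offset": [0,0,0],"spin": 0},
  {"grip": 1,"offset": [0,0,0],"spin": 0},
  {"grip": 1,"offset": [0,0,0],"spin": 0},
  {"grip": 1,"offset": [0,0,0],"spin": 0},
])

```text
time_s: 1.5
tcp_pos: [0.6089, -0.3448, 0.1909]
ee_rot: [[-0.939, -0.343, 0.0], [-0.343, 0.939, -0.0], [-0.0, -0.0, -1.0]]
wrist_force: [-0.3, -0.3, -0.7]
gripper_width: 0.997
gripper_force: 0.0
```

```bash
python3 g.py .6095,-.343,.19; python3 - <<'E'
from station import r
from h import *
c=r.capture("wrist"); cv2.imwrite("pics/w1.png",c["img"]); P=cloud(c); print(-c["R"].T@c["t"])
for col in HUE:
  for a,ct,m in blobs(c,col,300):
    p=P[m]; hi=p[(p[:,2]>.054)&(p[:,2]<.07)][:,:2].astype(np.float32)
    print(col,a,ct.round(),p[:,2].max().round(3),cv2.minEnclosingCircle(hi) if len(hi)>5 else "")
E
```

```text
t 1.5 p [ 0.6089 -0.3448  0.1909] w 0.997 F [-0.3 -0.3 -0.7]
.6095,-.343,.19 cm [-0.12  0.15  0.09]
[ 0.5345388  -0.37178439  0.33286252]
red 4606 [181.  99.] 0.066 ((0.5619684457778931, -0.4366822838783264), 0.02500554360449314)
red 3715 [280. 203.] 0.066 ((0.6104221343994141, -0.3437274992465973), 0.024610668420791626)
red 4185 [154. 218.] 0.066 ((0.6586927771568298, -0.4337347745895386), 0.025369102135300636)
red 6108 [461. 248.] 0.253 
red 2986 [193. 369.] 0.258 
red 320 [265. 365.] 0.012 
yellow 811 [551.  80.] 0.036 
yellow 1085 [487. 321.] 0.264 
yellow 1036 [ 73. 322.] 0.263 
yellow 5656 [415. 382.] 0.273 
green 7875 [384.  43.] 0.018
```

View pics/w1.png

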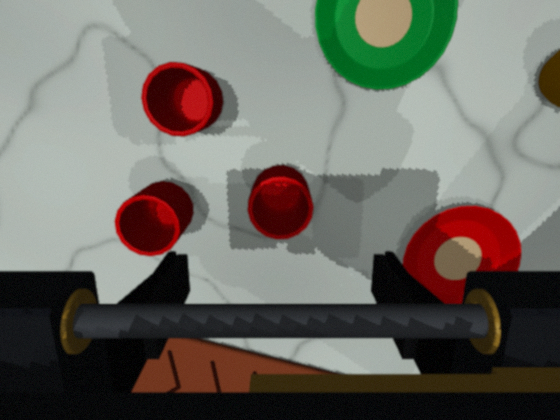

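The wrist view shows the target cup's rim at (280,203), between the fingers' lines. Its measured position, (0.610,-0.344), matches the top view to within 2 mm. I'll descend so the tips end 24 mm above the table, which clears the saucer rims later.

Emit:
apply_moves([
  {"grip": 1,"offset": [-0.1,0,5],"spin": 0},
  {"grip": 1,"offset": [-0.1,0,9],"spin": 0},
  {"grip": 1,"offset": [-0.1,0,12.5],"spin": 0},
  {"grip": 1,"offset": [-0.1,0,14.5],"spin": 0},
  {"grip": 1,"offset": [-0.1,0,14.5],"spin": 0},
])

```text
time_s: 2.05
tcp_pos: [0.6078, -0.3434, 0.0419]
ee_rot: [[-0.939, -0.343, -0.007], [-0.343, 0.939, 0.003], [0.006, 0.005, -1.0]]
wrist_force: [0.3, -0.1, 0.2]
gripper_width: 1.0
gripper_force: 0.0
```

Emit:
apply_moves([
  {"grip": 0.8,"offset": [0,0,0],"spin": 0},
  {"grip": 0.7,"offset": [0,0,0],"spin": 0},
  {"grip": 0.6,"offset": [0,0,0],"spin": 0},
  {"grip": 0.5,"offset": [0,0,0],"spin": 0},
  {"grip": 0.3,"offset": [0,0,0],"spin": 0},
])

```text
time_s: 2.55
tcp_pos: [0.6111, -0.3436, 0.0465]
ee_rot: [[-0.939, -0.345, 0.001], [-0.345, 0.939, -0.0], [-0.001, -0.001, -1.0]]
wrist_force: [-0.1, -0.3, -0.1]
gripper_width: 0.627
gripper_force: 0.0
```

Emit:
apply_moves([
  {"grip": 0.3,"offset": [0,0,0],"spin": 0},
  {"grip": 0.3,"offset": [0,0,0],"spin": 0},
  {"grip": 0.3,"offset": [0,0,0],"spin": 0},
  {"grip": 0.3,"offset": [0,0,-1],"spin": 0},
  {"grip": 0.3,"offset": [0,0,-3],"spin": 0},
])

```text
time_s: 3.05
tcp_pos: [0.6091, -0.3427, 0.0734]
ee_rot: [[-0.939, -0.344, -0.005], [-0.344, 0.939, 0.003], [0.004, 0.004, -1.0]]
wrist_force: [0.4, -0.4, -2.0]
gripper_width: 0.575
gripper_force: 30.2
```

Emit:
apply_moves([
  {"grip": 0.3,"offset": [0,0,-3],"spin": 0},
  {"grip": 0.3,"offset": [0,0,-6],"spin": 0},
  {"grip": 0.3,"offset": [0,0,-8],"spin": 0},
  {"grip": 0.3,"offset": [0,0,-8],"spin": 0},
])

```text
time_s: 3.45
tcp_pos: [0.6124, -0.3442, 0.1595]
ee_rot: [[-0.939, -0.345, 0.007], [-0.345, 0.939, -0.003], [-0.005, -0.005, -1.0]]
wrist_force: [-0.2, -0.1, -0.5]
gripper_width: 0.578
gripper_force: 30.2
```

```bash
python3 g.py .614,-.1647,.146
```

```text
t 3.45 p [ 0.6124 -0.3442  0.1595] w 0.578 F [-0.2 -0.1 -0.5]
.614,-.1647,.146 cm [-6.34 16.8   1.3 ]
```

Emit:
apply_moves([
  {"grip": 0.3,"offset": [-1.6,4.2,0],"spin": 0},
  {"grip": 0.3,"offset": [-3.3,8.4,1],"spin": 0},
  {"grip": 0.3,"offset": [-4.9,12.5,2],"spin": 0},
  {"grip": 0.3,"offset": [-6.2,15.8,3],"spin": 0},
  {"grip": 0.3,"offset": [-6.5,16.7,3],"spin": 0},
])

```text
time_s: 3.95
tcp_pos: [0.6122, -0.1606, 0.1222]
ee_rot: [[-0.938, -0.347, -0.007], [-0.347, 0.938, 0.002], [0.006, 0.004, -1.0]]
wrist_force: [-0.6, 0.2, -1.4]
gripper_width: 0.573
gripper_force: 30.2
```

Emit:
apply_moves([
  {"grip": 0.3,"offset": [0,0,0],"spin": 0},
  {"grip": 0.3,"offset": [0,0,0],"spin": 0},
  {"grip": 0.3,"offset": [0,0,0],"spin": 0},
])

```text
time_s: 4.25
tcp_pos: [0.6143, -0.1657, 0.1255]
ee_rot: [[-0.939, -0.343, 0.0], [-0.343, 0.939, -0.0], [-0.0, -0.0, -1.0]]
wrist_force: [0.4, 0.4, -1.6]
gripper_width: 0.571
gripper_force: 30.2
```

```bash
cat > look.py <<'E'
# wrist view: held cup rim against saucer rim outline
import sys
from station import r
from h import *
col,name=sys.argv[1:3]
s=r.sense();p=np.array(s["tcp_pos"]);print("p",p.round(4))
c=r.capture("wrist"); cv2.imwrite(f"pics/{name}.png",c["img"]); P=cloud(c)
for a,ct,m in blobs(c,col,300):
    q=P[m]; h=q[(q[:,2]<.03)&(q[:,2]>0)]
    z=np.percentile(q[:,2],98); rim=q[q[:,2]>z-.008][:,:2].astype(np.float32)
    print(a,ct.round(),"ztop",z.round(3),"rim",cv2.minEnclosingCircle(rim), "low",len(h),cv2.minEnclosingCircle(h[:,:2].astype(np.float32)) if len(h)>50 else "")
E
python3 look.py red w2
```

```text
p [ 0.6143 -0.1657  0.1255]
19397 [281. 224.] ztop 0.143 rim ((0.6040607690811157, -0.1690041422843933), 0.024833919480443) low 10424 ((0.6157717108726501, -0.16556774079799652), 0.05545901879668236)
2201 [280. 349.] ztop 0.192 rim ((0.5912262201309204, -0.173946350812912), 0.01278452668339014) low 0
```

View pics/w2.png

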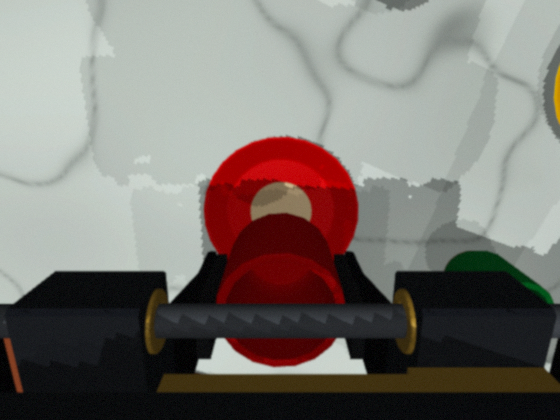

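```bash
cat > look.py <<'E'
# wrist view: held cup rim against saucer rim outline
import sys
from station import r
from h import *
col=sys.argv[1]
s=r.sense();p=np.array(s["tcp_pos"]);print("p",p.round(4))
c=r.capture("wrist"); P=cloud(c); zr=p[2]+.016+.002
m=sum(b[2] for b in blobs(c,col,60))>0
f=lambda a,b:cv2.minEnclosingCircle(P[m&(P[...,2]>a)&(P[...,2]<b)&(np.linalg.norm(P[...,:2]-p[:2],axis=2)<.075)][:,:2].astype(np.float32))
print("rim",f(zr-.006,zr+.006),"saucer",f(.003,.022))
E
python3 look.py red; python3 look.py red
```

```text
p [ 0.6143 -0.1658  0.1256]
rim ((0.6135790348052979, -0.16579237580299377), 0.02519579604268074) saucer ((0.615636944770813, -0.1640969216823578), 0.05462313070893288)
p [ 0.6142 -0.1657  0.1256]
rim ((0.6137559413909912, -0.16543197631835938), 0.02527463808655739) saucer ((0.6153837442398071, -0.16438351571559906), 0.05427354574203491)
```

The wrist view shows the held red cup at (281,310) over the saucer, whose bare disc is at (281,205). The cup is about 2 mm off centre, so I'll correct that while lowering.

Emit:
apply_moves([
  {"grip": 0.3,"offset": [-0.2,0.1,2.5],"spin": 0},
  {"grip": 0.3,"offset": [-0.2,0.1,4.5],"spin": 0},
  {"grip": 0.3,"offset": [-0.2,0.1,6],"spin": 0},
  {"grip": 0.3,"offset": [-0.2,0.1,6.7],"spin": 0},
  {"grip": 0.3,"offset": [-0.2,0.1,6.9],"spin": 0},
])

```text
time_s: 4.9
tcp_pos: [0.6155, -0.1633, 0.0558]
ee_rot: [[-0.939, -0.344, -0.001], [-0.344, 0.939, -0.0], [0.001, 0.0, -1.0]]
wrist_force: [0.2, 0.6, -1.3]
gripper_width: 0.575
gripper_force: 30.2
```

Emit:
apply_moves([
  {"grip": 0.3,"offset": [0,0,0.1],"spin": 0},
  {"grip": 0.3,"offset": [0,0,0.2],"spin": 0},
  {"grip": 0.3,"offset": [0,0,0.3],"spin": 0},
  {"grip": 0.3,"offset": [0,0,0.4],"spin": 0},
  {"grip": 0.3,"offset": [0,0,0.4],"spin": 0},
])

```text
time_s: 5.4
tcp_pos: [0.6159, -0.1627, 0.0527]
ee_rot: [[-0.939, -0.345, 0.0], [-0.345, 0.939, 0.0], [-0.0, -0.0, -1.0]]
wrist_force: [0.7, 0.2, -0.8]
gripper_width: 0.573
gripper_force: 30.2
```

Emit:
apply_moves([
  {"grip": 0.3,"offset": [0,0,0],"spin": 0},
])

```text
time_s: 5.5
tcp_pos: [0.6159, -0.1627, 0.0527]
ee_rot: [[-0.939, -0.345, 0.0], [-0.345, 0.939, -0.0], [-0.0, -0.0, -1.0]]
wrist_force: [0.4, 0.5, -1.4]
gripper_width: 0.573
gripper_force: 30.2
```

Emit:
apply_moves([
  {"grip": 0.3,"offset": [0,0,0.05],"spin": 0},
  {"grip": 0.3,"offset": [0,0,0.1],"spin": 0},
  {"grip": 0.3,"offset": [0,0,0.1],"spin": 0},
])

```text
time_s: 5.8
tcp_pos: [0.616, -0.1627, 0.0522]
ee_rot: [[-0.939, -0.345, 0.0], [-0.345, 0.939, -0.0], [-0.0, -0.0, -1.0]]
wrist_force: [-0.9, 0.5, 3.1]
gripper_width: 0.576
gripper_force: 30.2
```

Emit:
apply_moves([
  {"grip": 0.3,"offset": [0,0,0.03],"spin": 0},
  {"grip": 0.3,"offset": [0,0,0.05],"spin": 0},
  {"grip": 0.3,"offset": [0,0,0.05],"spin": 0},
])

```text
time_s: 6.1
tcp_pos: [0.616, -0.1627, 0.0522]
ee_rot: [[-0.939, -0.345, 0.001], [-0.345, 0.939, -0.0], [-0.0, -0.0, -1.0]]
wrist_force: [-2.3, 2.2, 5.7]
gripper_width: 0.573
gripper_force: 30.2
```

Contact is felt, so I'll release and rise.

Emit:
apply_moves([
  {"grip": 0.65,"offset": [0,0,0],"spin": 0},
  {"grip": 0.75,"offset": [0,0,0],"spin": 0},
  {"grip": 0.9,"offset": [0,0,0],"spin": 0},
  {"grip": 0.95,"offset": [0,0,0],"spin": 0},
  {"grip": 1,"offset": [0,0,0],"spin": 0},
])

```text
time_s: 6.6
tcp_pos: [0.6158, -0.1628, 0.0508]
ee_rot: [[-0.939, -0.345, -0.0], [-0.345, 0.939, -0.0], [0.0, 0.0, -1.0]]
wrist_force: [0.4, -1.1, 0.1]
gripper_width: 0.922
gripper_force: 0.0
```

Emit:
apply_moves([
  {"grip": 1,"offset": [0,0,-2],"spin": 0},
  {"grip": 1,"offset": [0,0,-6],"spin": 0},
  {"grip": 1,"offset": [0,0,-10],"spin": 0},
  {"grip": 1,"offset": [0,0,-13.8],"spin": 0},
  {"grip": 1,"offset": [0,0,-13.8],"spin": 0},
])

```text
time_s: 7.1
tcp_pos: [0.6192, -0.1634, 0.1961]
ee_rot: [[-0.938, -0.346, 0.013], [-0.346, 0.938, -0.002], [-0.011, -0.007, -1.0]]
wrist_force: [0.9, -0.0, 0.6]
gripper_width: 1.001
gripper_force: 0.0
```

```bash
python3 g.py .4396,-.1572,.19; python3 - <<'E'
from station import r
from h import *
c=r.capture("wrist"); P=cloud(c); cv2.imwrite("pics/w3.png",c["img"])
m=mask(c,"red")>0
p=np.array([.6158,-.1635]); m&=np.linalg.norm(P[...,:2]-p,axis=2)<.075
f=lambda a,b:cv2.minEnclosingCircle(P[m&(P[...,2]>a)&(P[...,2]<b)][:,:2].astype(np.float32))
print(f(.06,.075),f(.003,.022))
E
```

```text
t 7.1 p [ 0.6192 -0.1634  0.1961] w 1.001 F [ 0.9 -0.   0.6]
.4396,-.1572,.19 cm [16.65  6.79  0.37]
((0.6155038475990295, -0.16201049089431763), 0.024962153285741806) ((0.6150692701339722, -0.164275661110878), 0.0542747862637043)
```

Emit:
apply_moves([
  {"grip": 1,"offset": [4,1.6,0],"spin": 0},
  {"grip": 1,"offset": [8,3.2,0],"spin": 0},
  {"grip": 1,"offset": [12,4.8,0],"spin": 0},
  {"grip": 1,"offset": [15.3,6.2,0],"spin": 0},
  {"grip": 1,"offset": [16.3,6.6,0],"spin": 0},
])

```text
time_s: 7.65
tcp_pos: [0.4356, -0.1567, 0.1879]
ee_rot: [[-0.939, -0.344, -0.004], [-0.344, 0.939, 0.001], [0.003, 0.002, -1.0]]
wrist_force: [0.1, -0.0, -0.2]
gripper_width: 1.003
gripper_force: 0.0
```

Emit:
apply_moves([
  {"grip": 1,"offset": [0,0,0],"spin": 0},
  {"grip": 1,"offset": [0,0,0],"spin": 0},
  {"grip": 1,"offset": [0,0,0],"spin": 0},
])

```text
time_s: 7.95
tcp_pos: [0.4414, -0.157, 0.1888]
ee_rot: [[-0.939, -0.345, 0.0], [-0.345, 0.939, -0.0], [-0.0, -0.0, -1.0]]
wrist_force: [0.3, 0.6, 0.1]
gripper_width: 0.997
gripper_force: 0.0
```

```bash
cat > pre.py <<'E'
# cup rim under the open gripper; prints tool offset in cm to the grasp pose
import sys
from station import r
from h import *
s=r.sense();p=np.array(s["tcp_pos"]);R=np.array(s["ee_rot"])
c=r.capture("wrist"); P=cloud(c)
m=(mask(c,sys.argv[1])>0)&(np.linalg.norm(P[...,:2]-p[:2],axis=2)<.06)&(P[...,2]>.056)&(P[...,2]<.072)
cc,rr=cv2.minEnclosingCircle(P[m][:,:2].astype(np.float32))
print("p",p.round(4),"cup",np.round(cc,4),round(rr,4),"cm",(R.T@(np.r_[cc,.046]-p)*100).round(2))
E
python3 pre.py yellow
```

```text
p [ 0.4414 -0.157   0.1888] cup [ 0.4403 -0.1576] 0.025 cm [ 0.13 -0.02 14.28]
```

Emit:
apply_moves([
  {"grip": 1,"offset": [0.1,0,5],"spin": 0},
  {"grip": 1,"offset": [0.1,0,9],"spin": 0},
  {"grip": 1,"offset": [0.1,0,12.5],"spin": 0},
  {"grip": 1,"offset": [0.1,0,14.3],"spin": 0},
  {"grip": 1,"offset": [0.1,0,14.3],"spin": 0},
])

```text
time_s: 8.5
tcp_pos: [0.4379, -0.1573, 0.0431]
ee_rot: [[-0.939, -0.344, -0.007], [-0.344, 0.939, 0.0], [0.007, 0.003, -1.0]]
wrist_force: [-0.0, -0.5, -0.1]
gripper_width: 0.998
gripper_force: 0.0
```

Emit:
apply_moves([
  {"grip": 0.8,"offset": [0,0,0],"spin": 0},
  {"grip": 0.7,"offset": [0,0,0],"spin": 0},
  {"grip": 0.6,"offset": [0,0,0],"spin": 0},
  {"grip": 0.5,"offset": [0,0,0],"spin": 0},
  {"grip": 0.3,"offset": [0,0,0],"spin": 0},
])

```text
time_s: 9.0
tcp_pos: [0.4395, -0.1573, 0.0467]
ee_rot: [[-0.939, -0.345, 0.002], [-0.345, 0.939, 0.0], [-0.001, -0.001, -1.0]]
wrist_force: [-0.9, -0.1, 1.0]
gripper_width: 0.631
gripper_force: 0.0
```

Emit:
apply_moves([
  {"grip": 0.3,"offset": [0,0,0],"spin": 0},
  {"grip": 0.3,"offset": [0,0,0],"spin": 0},
  {"grip": 0.3,"offset": [0,0,0],"spin": 0},
  {"grip": 0.3,"offset": [0,0,-1],"spin": 0},
  {"grip": 0.3,"offset": [0,0,-3],"spin": 0},
])

```text
time_s: 9.5
tcp_pos: [0.4374, -0.1571, 0.0752]
ee_rot: [[-0.939, -0.344, -0.005], [-0.344, 0.939, 0.001], [0.004, 0.002, -1.0]]
wrist_force: [0.4, 0.1, -1.4]
gripper_width: 0.568
gripper_force: 29.9
```

Emit:
apply_moves([
  {"grip": 0.3,"offset": [0,0,-3],"spin": 0},
  {"grip": 0.3,"offset": [0,0,-6],"spin": 0},
  {"grip": 0.3,"offset": [0,0,-8],"spin": 0},
  {"grip": 0.3,"offset": [0,0,-8],"spin": 0},
])

```text
time_s: 9.9
tcp_pos: [0.4407, -0.1574, 0.159]
ee_rot: [[-0.939, -0.345, 0.007], [-0.345, 0.939, -0.0], [-0.006, -0.003, -1.0]]
wrist_force: [0.7, -0.4, -1.6]
gripper_width: 0.569
gripper_force: 29.9
```

Emit:
apply_moves([
  {"grip": 0.3,"offset": [-1.7,4,0],"spin": 0},
  {"grip": 0.3,"offset": [-3.4,8,1],"spin": 0},
  {"grip": 0.3,"offset": [-5.1,12,2],"spin": 0},
  {"grip": 0.3,"offset": [-6.5,15.2,3],"spin": 0},
  {"grip": 0.3,"offset": [-7,16.1,3],"spin": 0},
])

```text
time_s: 10.4
tcp_pos: [0.4478, 0.02, 0.1239]
ee_rot: [[-0.938, -0.347, -0.004], [-0.347, 0.938, -0.001], [0.004, 0.001, -1.0]]
wrist_force: [0.1, -1.7, -1.5]
gripper_width: 0.566
gripper_force: 29.9
```

Emit:
apply_moves([
  {"grip": 0.3,"offset": [0,0,0],"spin": 0},
  {"grip": 0.3,"offset": [0,0,0],"spin": 0},
  {"grip": 0.3,"offset": [0,0,0],"spin": 0},
])

```text
time_s: 10.7
tcp_pos: [0.4491, 0.0169, 0.126]
ee_rot: [[-0.939, -0.343, -0.0], [-0.343, 0.939, -0.0], [0.0, 0.0, -1.0]]
wrist_force: [0.4, -0.3, -1.7]
gripper_width: 0.571
gripper_force: 29.9
```

```bash
python3 look.py yellow; python3 g.py
```

```text
p [0.4491 0.0169 0.126 ]
rim ((0.44969695806503296, 0.01752260886132717), 0.025054454803466797) saucer ((0.45190608501434326, 0.01754160411655903), 0.05535014346241951)
t 10.75 p [0.4492 0.0169 0.1261] w 0.568 F [-0.8  0.1 -1.7]
```

Emit:
apply_moves([
  {"grip": 0.3,"offset": [-0.2,-0.1,2.5],"spin": 0},
  {"grip": 0.3,"offset": [-0.2,-0.1,4.5],"spin": 0},
  {"grip": 0.3,"offset": [-0.2,-0.1,6],"spin": 0},
  {"grip": 0.3,"offset": [-0.2,-0.1,6.7],"spin": 0},
  {"grip": 0.3,"offset": [-0.2,-0.1,6.9],"spin": 0},
])

```text
time_s: 11.25
tcp_pos: [0.4513, 0.0169, 0.0566]
ee_rot: [[-0.939, -0.343, -0.001], [-0.343, 0.939, -0.0], [0.001, -0.0, -1.0]]
wrist_force: [0.7, -0.6, -1.5]
gripper_width: 0.57
gripper_force: 29.9
```

Emit:
apply_moves([
  {"grip": 0.3,"offset": [0,0,0.1],"spin": 0},
  {"grip": 0.3,"offset": [0,0,0.2],"spin": 0},
  {"grip": 0.3,"offset": [0,0,0.3],"spin": 0},
  {"grip": 0.3,"offset": [0,0,0.4],"spin": 0},
  {"grip": 0.3,"offset": [0,0,0.4],"spin": 0},
])

```text
time_s: 11.75
tcp_pos: [0.4516, 0.0178, 0.0532]
ee_rot: [[-0.939, -0.345, 0.0], [-0.345, 0.939, 0.0], [-0.0, 0.0, -1.0]]
wrist_force: [0.8, -0.5, -1.8]
gripper_width: 0.565
gripper_force: 29.9
```

Emit:
apply_moves([
  {"grip": 0.3,"offset": [0,0,0],"spin": 0},
])

```text
time_s: 11.85
tcp_pos: [0.4516, 0.0178, 0.0532]
ee_rot: [[-0.939, -0.345, 0.0], [-0.345, 0.939, 0.0], [-0.0, -0.0, -1.0]]
wrist_force: [0.1, -0.0, -1.9]
gripper_width: 0.564
gripper_force: 29.9
```

Emit:
apply_moves([
  {"grip": 0.3,"offset": [0,0,0.05],"spin": 0},
  {"grip": 0.3,"offset": [0,0,0.1],"spin": 0},
  {"grip": 0.3,"offset": [0,0,0.1],"spin": 0},
])

```text
time_s: 12.15
tcp_pos: [0.4517, 0.0178, 0.0526]
ee_rot: [[-0.939, -0.345, 0.0], [-0.345, 0.939, -0.0], [-0.0, -0.0, -1.0]]
wrist_force: [-1.6, 0.3, 4.4]
gripper_width: 0.571
gripper_force: 30.0
```

Emit:
apply_moves([
  {"grip": 0.3,"offset": [0,0,0.03],"spin": 0},
  {"grip": 0.3,"offset": [0,0,0.05],"spin": 0},
  {"grip": 0.3,"offset": [0,0,0.05],"spin": 0},
])

```text
time_s: 12.45
tcp_pos: [0.4517, 0.0178, 0.0525]
ee_rot: [[-0.939, -0.345, 0.0], [-0.345, 0.939, -0.0], [-0.0, -0.0, -1.0]]
wrist_force: [-3.4, 0.2, 9.1]
gripper_width: 0.567
gripper_force: 30.0
```

Emit:
apply_moves([
  {"grip": 0.65,"offset": [0,0,0],"spin": 0},
  {"grip": 0.75,"offset": [0,0,0],"spin": 0},
  {"grip": 0.9,"offset": [0,0,0],"spin": 0},
  {"grip": 0.95,"offset": [0,0,0],"spin": 0},
  {"grip": 1,"offset": [0,0,0],"spin": 0},
])

```text
time_s: 12.95
tcp_pos: [0.4516, 0.0177, 0.0514]
ee_rot: [[-0.939, -0.345, -0.0], [-0.345, 0.939, -0.0], [0.0, -0.0, -1.0]]
wrist_force: [-0.6, 0.0, -0.5]
gripper_width: 0.923
gripper_force: 0.0
```

Emit:
apply_moves([
  {"grip": 1,"offset": [0,0,-2],"spin": 0},
  {"grip": 1,"offset": [0,0,-6],"spin": 0},
  {"grip": 1,"offset": [0,0,-10],"spin": 0},
  {"grip": 1,"offset": [0,0,-13.8],"spin": 0},
  {"grip": 1,"offset": [0,0,-13.8],"spin": 0},
])

```text
time_s: 13.45
tcp_pos: [0.4548, 0.0186, 0.1948]
ee_rot: [[-0.938, -0.346, 0.012], [-0.346, 0.938, 0.003], [-0.012, -0.001, -1.0]]
wrist_force: [0.6, 0.8, -0.2]
gripper_width: 1.001
gripper_force: 0.0
```

Emit:
apply_moves([
  {"grip": 1,"offset": [-3.5,-2.1,0],"spin": 0},
  {"grip": 1,"offset": [-7,-4.2,0],"spin": 0},
  {"grip": 1,"offset": [-10.5,-6.3,0],"spin": 0},
  {"grip": 1,"offset": [-13.2,-7.8,0],"spin": 0},
  {"grip": 1,"offset": [-14,-8.2,0],"spin": 0},
])

```text
time_s: 13.95
tcp_pos: [0.6134, -0.0116, 0.1876]
ee_rot: [[-0.939, -0.343, -0.001], [-0.343, 0.939, -0.0], [0.001, -0.0, -1.0]]
wrist_force: [-0.6, 0.9, -0.4]
gripper_width: 1.0
gripper_force: 0.0
```

Emit:
apply_moves([
  {"grip": 1,"offset": [0,0,0],"spin": 0},
  {"grip": 1,"offset": [0,0,0],"spin": 0},
  {"grip": 1,"offset": [0,0,0],"spin": 0},
])

```text
time_s: 14.25
tcp_pos: [0.61, -0.0108, 0.1897]
ee_rot: [[-0.939, -0.345, -0.001], [-0.345, 0.939, 0.0], [0.001, 0.0, -1.0]]
wrist_force: [0.2, 0.1, 0.6]
gripper_width: 0.997
gripper_force: 0.0
```

```bash
python3 pre.py green
```

```text
p [ 0.61   -0.0108  0.1897] cup [ 0.6136 -0.0101] 0.0246 cm [-0.37 -0.06 14.36]
```

Emit:
apply_moves([
  {"grip": 1,"offset": [-0.3,0,5],"spin": 0},
  {"grip": 1,"offset": [-0.3,0,9],"spin": 0},
  {"grip": 1,"offset": [-0.3,0,12.5],"spin": 0},
  {"grip": 1,"offset": [-0.3,0,14.4],"spin": 0},
  {"grip": 1,"offset": [-0.3,0,14.4],"spin": 0},
])

```text
time_s: 14.8
tcp_pos: [0.6113, -0.0101, 0.0429]
ee_rot: [[-0.939, -0.345, -0.007], [-0.345, 0.939, -0.001], [0.006, 0.001, -1.0]]
wrist_force: [0.1, -0.4, 0.5]
gripper_width: 1.0
gripper_force: 0.0
```

Emit:
apply_moves([
  {"grip": 0.8,"offset": [0,0,0],"spin": 0},
  {"grip": 0.7,"offset": [0,0,0],"spin": 0},
  {"grip": 0.6,"offset": [0,0,0],"spin": 0},
  {"grip": 0.5,"offset": [0,0,0],"spin": 0},
  {"grip": 0.3,"offset": [0,0,0],"spin": 0},
])

```text
time_s: 15.3
tcp_pos: [0.6144, -0.0099, 0.0463]
ee_rot: [[-0.939, -0.345, 0.001], [-0.345, 0.939, 0.0], [-0.001, -0.0, -1.0]]
wrist_force: [-0.0, 0.1, -0.3]
gripper_width: 0.628
gripper_force: 0.0
```

Emit:
apply_moves([
  {"grip": 0.3,"offset": [0,0,0],"spin": 0},
  {"grip": 0.3,"offset": [0,0,0],"spin": 0},
  {"grip": 0.3,"offset": [0,0,0],"spin": 0},
  {"grip": 0.3,"offset": [0,0,-1],"spin": 0},
  {"grip": 0.3,"offset": [0,0,-3],"spin": 0},
])

```text
time_s: 15.8
tcp_pos: [0.6124, -0.0102, 0.0741]
ee_rot: [[-0.939, -0.344, -0.005], [-0.344, 0.939, -0.001], [0.005, 0.001, -1.0]]
wrist_force: [0.3, 0.1, -1.6]
gripper_width: 0.562
gripper_force: 29.9
```

Emit:
apply_moves([
  {"grip": 0.3,"offset": [0,0,-3],"spin": 0},
  {"grip": 0.3,"offset": [0,0,-6],"spin": 0},
  {"grip": 0.3,"offset": [0,0,-8],"spin": 0},
  {"grip": 0.3,"offset": [0,0,-8],"spin": 0},
])

```text
time_s: 16.2
tcp_pos: [0.6159, -0.0097, 0.1593]
ee_rot: [[-0.939, -0.345, 0.007], [-0.345, 0.939, 0.001], [-0.007, -0.001, -1.0]]
wrist_force: [0.8, 0.3, -2.3]
gripper_width: 0.555
gripper_force: 29.9
```

Emit:
apply_moves([
  {"grip": 0.3,"offset": [2.4,-2.2,0],"spin": 0},
  {"grip": 0.3,"offset": [5.2,-4.7,0],"spin": 0},
  {"grip": 0.3,"offset": [8,-7.2,0],"spin": 0},
  {"grip": 0.3,"offset": [10.8,-9.7,0],"spin": 0},
  {"grip": 0.3,"offset": [13.6,-12.2,0],"spin": 0},
])

```text
time_s: 16.7
tcp_pos: [0.5267, -0.1723, 0.1542]
ee_rot: [[-0.939, -0.345, -0.002], [-0.345, 0.939, 0.001], [0.002, 0.001, -1.0]]
wrist_force: [0.2, 0.2, -1.5]
gripper_width: 0.559
gripper_force: 29.9
```

Emit:
apply_moves([
  {"grip": 0.3,"offset": [2.8,-2.5,0],"spin": 0},
  {"grip": 0.3,"offset": [5.6,-5,0],"spin": 0},
  {"grip": 0.3,"offset": [8.4,-7.6,1],"spin": 0},
  {"grip": 0.3,"offset": [11,-9.9,2],"spin": 0},
  {"grip": 0.3,"offset": [12.2,-11,3],"spin": 0},
])

```text
time_s: 17.2
tcp_pos: [0.4494, -0.3182, 0.1239]
ee_rot: [[-0.94, -0.342, -0.002], [-0.342, 0.94, 0.001], [0.002, 0.002, -1.0]]
wrist_force: [-0.5, 0.7, -1.7]
gripper_width: 0.556
gripper_force: 29.9
```

Emit:
apply_moves([
  {"grip": 0.3,"offset": [0,0,0],"spin": 0},
  {"grip": 0.3,"offset": [0,0,0],"spin": 0},
  {"grip": 0.3,"offset": [0,0,0],"spin": 0},
])

```text
time_s: 17.5
tcp_pos: [0.4523, -0.3161, 0.1256]
ee_rot: [[-0.938, -0.345, 0.0], [-0.345, 0.938, 0.0], [-0.0, -0.0, -1.0]]
wrist_force: [0.5, -0.1, -0.7]
gripper_width: 0.559
gripper_force: 29.9
```

```bash
python3 look.py green; python3 g.py
```

```text
p [ 0.4523 -0.3161  0.1256]
rim ((0.45145758986473083, -0.3159923851490021), 0.02497962675988674) saucer ((0.45190951228141785, -0.31646525859832764), 0.054462578147649765)
t 17.55 p [ 0.4525 -0.316   0.1257] w 0.557 F [-1.2  0.4 -1.9]
```

Emit:
apply_moves([
  {"grip": 0.3,"offset": [0,-0.1,2.5],"spin": 0},
  {"grip": 0.3,"offset": [0,-0.1,4.5],"spin": 0},
  {"grip": 0.3,"offset": [0,-0.1,6],"spin": 0},
  {"grip": 0.3,"offset": [0,-0.1,6.7],"spin": 0},
  {"grip": 0.3,"offset": [0,-0.1,6.9],"spin": 0},
])

```text
time_s: 18.05
tcp_pos: [0.4524, -0.317, 0.0561]
ee_rot: [[-0.938, -0.346, -0.001], [-0.346, 0.938, 0.0], [0.001, 0.0, -1.0]]
wrist_force: [-1.0, 0.3, -1.4]
gripper_width: 0.553
gripper_force: 29.9
```

Emit:
apply_moves([
  {"grip": 0.3,"offset": [0,0,0.1],"spin": 0},
  {"grip": 0.3,"offset": [0,0,0.2],"spin": 0},
  {"grip": 0.3,"offset": [0,0,0.3],"spin": 0},
  {"grip": 0.3,"offset": [0,0,0.35],"spin": 0},
  {"grip": 0.3,"offset": [0,0,0.35],"spin": 0},
])

```text
time_s: 18.55
tcp_pos: [0.4522, -0.3177, 0.0533]
ee_rot: [[-0.939, -0.344, 0.0], [-0.344, 0.939, -0.0], [-0.0, -0.0, -1.0]]
wrist_force: [-0.6, 0.2, -0.8]
gripper_width: 0.561
gripper_force: 29.9
```

Emit:
apply_moves([
  {"grip": 0.3,"offset": [0,0,0.05],"spin": 0},
  {"grip": 0.3,"offset": [0,0,0.1],"spin": 0},
  {"grip": 0.3,"offset": [0,0,0.1],"spin": 0},
])

```text
time_s: 18.85
tcp_pos: [0.4522, -0.3177, 0.052]
ee_rot: [[-0.939, -0.345, 0.0], [-0.345, 0.939, -0.0], [-0.0, -0.0, -1.0]]
wrist_force: [0.2, 0.3, -0.9]
gripper_width: 0.561
gripper_force: 29.9
```

Emit:
apply_moves([
  {"grip": 0.3,"offset": [0,0,0.05],"spin": 0},
  {"grip": 0.3,"offset": [0,0,0.05],"spin": 0},
])

```text
time_s: 19.05
tcp_pos: [0.4522, -0.3177, 0.052]
ee_rot: [[-0.939, -0.345, 0.0], [-0.345, 0.939, -0.0], [0.0, -0.0, -1.0]]
wrist_force: [-2.0, 0.6, 1.8]
gripper_width: 0.554
gripper_force: 29.9
```

Emit:
apply_moves([
  {"grip": 0.3,"offset": [0,0,0.05],"spin": 0},
  {"grip": 0.3,"offset": [0,0,0.05],"spin": 0},
])

```text
time_s: 19.25
tcp_pos: [0.4522, -0.3176, 0.052]
ee_rot: [[-0.939, -0.345, 0.0], [-0.345, 0.939, -0.0], [0.0, -0.0, -1.0]]
wrist_force: [-2.2, 1.9, 6.2]
gripper_width: 0.555
gripper_force: 29.9
```

Emit:
apply_moves([
  {"grip": 0.65,"offset": [0,0,0],"spin": 0},
  {"grip": 0.75,"offset": [0,0,0],"spin": 0},
  {"grip": 0.9,"offset": [0,0,0],"spin": 0},
  {"grip": 0.95,"offset": [0,0,0],"spin": 0},
  {"grip": 1,"offset": [0,0,0],"spin": 0},
])

```text
time_s: 19.75
tcp_pos: [0.4521, -0.3176, 0.0509]
ee_rot: [[-0.939, -0.345, -0.0], [-0.345, 0.939, 0.0], [0.0, 0.0, -1.0]]
wrist_force: [0.3, 0.8, 0.0]
gripper_width: 0.931
gripper_force: 0.0
```

Emit:
apply_moves([
  {"grip": 1,"offset": [0,0,-2],"spin": 0},
  {"grip": 1,"offset": [0,0,-6],"spin": 0},
  {"grip": 1,"offset": [0,0,-10],"spin": 0},
  {"grip": 1,"offset": [0,0,-13.8],"spin": 0},
  {"grip": 1,"offset": [0,0,-13.8],"spin": 0},
])

```text
time_s: 20.25
tcp_pos: [0.4552, -0.3192, 0.1952]
ee_rot: [[-0.938, -0.346, 0.011], [-0.346, 0.938, -0.006], [-0.009, -0.009, -1.0]]
wrist_force: [0.5, 0.5, 0.1]
gripper_width: 1.0
gripper_force: 0.0
```

Emit:
apply_moves([
  {"grip": 1,"offset": [-2.3,3.8,0],"spin": 0},
  {"grip": 1,"offset": [-4.7,7.5,0],"spin": 0},
  {"grip": 1,"offset": [-7,11.3,0],"spin": 0},
  {"grip": 1,"offset": [-9.4,15,0],"spin": 0},
  {"grip": 1,"offset": [-11.7,18.8,0],"spin": 0},
])

```text
time_s: 20.75
tcp_pos: [0.4971, -0.0991, 0.1885]
ee_rot: [[-0.939, -0.344, -0.001], [-0.344, 0.939, 0.0], [0.0, 0.0, -1.0]]
wrist_force: [1.2, 0.4, -0.3]
gripper_width: 0.998
gripper_force: 0.0
```

Emit:
apply_moves([
  {"grip": 1,"offset": [-2.3,3.8,0],"spin": 0},
  {"grip": 1,"offset": [-4.7,7.5,0],"spin": 0},
  {"grip": 1,"offset": [-7,11.3,0],"spin": 0},
  {"grip": 1,"offset": [-9.4,15,0],"spin": 0},
  {"grip": 1,"offset": [-11.7,18.8,0],"spin": 0},
])

```text
time_s: 21.25
tcp_pos: [0.5421, 0.1178, 0.1884]
ee_rot: [[-0.939, -0.345, -0.001], [-0.345, 0.939, -0.0], [0.001, 0.0, -1.0]]
wrist_force: [1.1, -0.8, 0.2]
gripper_width: 0.996
gripper_force: 0.0
```

Emit:
apply_moves([
  {"grip": 1,"offset": [-2.6,4.1,0],"spin": 0},
  {"grip": 1,"offset": [-5.2,8.2,0],"spin": 0},
  {"grip": 1,"offset": [-7.8,12.3,0],"spin": 0},
  {"grip": 1,"offset": [-10.3,16.4,0],"spin": 0},
  {"grip": 1,"offset": [-11.9,18.8,0],"spin": 0},
])

```text
time_s: 21.75
tcp_pos: [0.5891, 0.3367, 0.1876]
ee_rot: [[-0.938, -0.347, -0.001], [-0.347, 0.938, -0.0], [0.001, -0.0, -1.0]]
wrist_force: [0.3, -0.5, 0.6]
gripper_width: 1.003
gripper_force: 0.0
```

Emit:
apply_moves([
  {"grip": 1,"offset": [0,0,0],"spin": 0},
  {"grip": 1,"offset": [0,0,0],"spin": 0},
  {"grip": 1,"offset": [0,0,0],"spin": 0},
])

```text
time_s: 22.05
tcp_pos: [0.5888, 0.3325, 0.1885]
ee_rot: [[-0.939, -0.344, -0.001], [-0.344, 0.939, -0.001], [0.001, -0.0, -1.0]]
wrist_force: [0.6, -0.4, 1.0]
gripper_width: 1.001
gripper_force: 0.0
```

```bash
python3 pre.py blue
```

```text
p [0.5888 0.3325 0.1885] cup [0.5896 0.3343] 0.0249 cm [-0.15  0.15 14.25]
```

Emit:
apply_moves([
  {"grip": 1,"offset": [-0.1,0.1,5],"spin": 0},
  {"grip": 1,"offset": [-0.1,0.1,9],"spin": 0},
  {"grip": 1,"offset": [-0.1,0.1,12.5],"spin": 0},
  {"grip": 1,"offset": [-0.1,0.1,14.3],"spin": 0},
  {"grip": 1,"offset": [-0.1,0.1,14.3],"spin": 0},
])

```text
time_s: 22.6
tcp_pos: [0.5881, 0.3321, 0.0429]
ee_rot: [[-0.939, -0.343, -0.006], [-0.343, 0.939, -0.004], [0.007, -0.002, -1.0]]
wrist_force: [0.3, -1.8, -0.2]
gripper_width: 1.0
gripper_force: 0.0
```

Emit:
apply_moves([
  {"grip": 0.8,"offset": [0,0,0],"spin": 0},
  {"grip": 0.7,"offset": [0,0,0],"spin": 0},
  {"grip": 0.6,"offset": [0,0,0],"spin": 0},
  {"grip": 0.5,"offset": [0,0,0],"spin": 0},
  {"grip": 0.3,"offset": [0,0,0],"spin": 0},
])

```text
time_s: 23.1
tcp_pos: [0.59, 0.335, 0.0469]
ee_rot: [[-0.939, -0.345, 0.001], [-0.345, 0.939, 0.001], [-0.001, 0.001, -1.0]]
wrist_force: [-0.4, -0.7, -0.2]
gripper_width: 0.628
gripper_force: 0.0
```

Emit:
apply_moves([
  {"grip": 0.3,"offset": [0,0,0],"spin": 0},
  {"grip": 0.3,"offset": [0,0,0],"spin": 0},
  {"grip": 0.3,"offset": [0,0,0],"spin": 0},
  {"grip": 0.3,"offset": [0,0,-1],"spin": 0},
  {"grip": 0.3,"offset": [0,0,-3],"spin": 0},
])

```text
time_s: 23.6
tcp_pos: [0.5884, 0.3339, 0.0741]
ee_rot: [[-0.939, -0.344, -0.004], [-0.344, 0.939, -0.003], [0.005, -0.001, -1.0]]
wrist_force: [-0.1, 0.4, -2.3]
gripper_width: 0.559
gripper_force: 30.0
```

Emit:
apply_moves([
  {"grip": 0.3,"offset": [0,0,-3],"spin": 0},
  {"grip": 0.3,"offset": [0,0,-6],"spin": 0},
  {"grip": 0.3,"offset": [0,0,-8],"spin": 0},
  {"grip": 0.3,"offset": [0,0,-8],"spin": 0},
])

```text
time_s: 24.0
tcp_pos: [0.5913, 0.3361, 0.16]
ee_rot: [[-0.939, -0.345, 0.006], [-0.345, 0.939, 0.005], [-0.007, 0.002, -1.0]]
wrist_force: [-0.2, 0.6, -1.1]
gripper_width: 0.551
gripper_force: 30.0
```

Emit:
apply_moves([
  {"grip": 0.3,"offset": [2.5,-1.7,0],"spin": 0},
  {"grip": 0.3,"offset": [5.5,-3.7,0],"spin": 0},
  {"grip": 0.3,"offset": [8.5,-5.7,0],"spin": 0},
  {"grip": 0.3,"offset": [11.5,-7.7,0],"spin": 0},
  {"grip": 0.3,"offset": [14.5,-9.7,0],"spin": 0},
])

```text
time_s: 24.5
tcp_pos: [0.4852, 0.1921, 0.1544]
ee_rot: [[-0.939, -0.344, -0.003], [-0.344, 0.939, -0.001], [0.003, -0.0, -1.0]]
wrist_force: [0.4, -0.5, -2.2]
gripper_width: 0.555
gripper_force: 30.0
```

Emit:
apply_moves([
  {"grip": 0.3,"offset": [2.5,-1.7,1],"spin": 0},
  {"grip": 0.3,"offset": [4.5,-3.1,3],"spin": 0},
  {"grip": 0.3,"offset": [4.5,-3.1,3],"spin": 0},
  {"grip": 0.3,"offset": [4.5,-3.1,3],"spin": 0},
  {"grip": 0.3,"offset": [4.5,-3.1,3],"spin": 0},
])

```text
time_s: 25.0
tcp_pos: [0.4562, 0.1498, 0.126]
ee_rot: [[-0.939, -0.345, 0.001], [-0.345, 0.939, 0.0], [-0.001, 0.0, -1.0]]
wrist_force: [0.5, 1.5, -1.0]
gripper_width: 0.559
gripper_force: 30.0
```

```bash
python3 look.py blue; python3 g.py
```

```text
p [0.4562 0.1498 0.126 ]
rim ((0.45567014813423157, 0.15007779002189636), 0.02508726343512535) saucer ((0.45532432198524475, 0.1495075225830078), 0.054296430200338364)
t 25.05 p [0.4564 0.15   0.1262] w 0.554 F [-0.2 -0.2 -1.3]
```

Emit:
apply_moves([
  {"grip": 0.3,"offset": [0,0,2.5],"spin": 0},
  {"grip": 0.3,"offset": [0,0,4.5],"spin": 0},
  {"grip": 0.3,"offset": [0,0,6],"spin": 0},
  {"grip": 0.3,"offset": [0,0,6.7],"spin": 0},
  {"grip": 0.3,"offset": [0,0,6.9],"spin": 0},
])

```text
time_s: 25.55
tcp_pos: [0.4558, 0.1495, 0.0565]
ee_rot: [[-0.939, -0.345, -0.001], [-0.345, 0.939, -0.001], [0.001, -0.0, -1.0]]
wrist_force: [0.2, 0.4, -0.9]
gripper_width: 0.554
gripper_force: 30.0
```

Emit:
apply_moves([
  {"grip": 0.3,"offset": [0,0,0.1],"spin": 0},
  {"grip": 0.3,"offset": [0,0,0.2],"spin": 0},
  {"grip": 0.3,"offset": [0,0,0.3],"spin": 0},
  {"grip": 0.3,"offset": [0,0,0.4],"spin": 0},
  {"grip": 0.3,"offset": [0,0,0.4],"spin": 0},
])

```text
time_s: 26.05
tcp_pos: [0.4556, 0.1491, 0.0532]
ee_rot: [[-0.939, -0.345, 0.0], [-0.345, 0.939, 0.0], [-0.0, 0.0, -1.0]]
wrist_force: [-0.4, 0.1, -0.5]
gripper_width: 0.558
gripper_force: 30.0
```

Emit:
apply_moves([
  {"grip": 0.3,"offset": [0,0,0.05],"spin": 0},
  {"grip": 0.3,"offset": [0,0,0.05],"spin": 0},
])

```text
time_s: 26.25
tcp_pos: [0.4555, 0.1491, 0.0526]
ee_rot: [[-0.939, -0.345, 0.0], [-0.345, 0.939, 0.0], [-0.0, 0.0, -1.0]]
wrist_force: [-0.6, -0.2, -2.9]
gripper_width: 0.56
gripper_force: 30.0
```

Emit:
apply_moves([
  {"grip": 0.3,"offset": [0,0,0.05],"spin": 0},
  {"grip": 0.3,"offset": [0,0,0.05],"spin": 0},
])

```text
time_s: 26.45
tcp_pos: [0.4556, 0.1491, 0.0525]
ee_rot: [[-0.939, -0.345, 0.0], [-0.345, 0.939, -0.0], [-0.0, -0.0, -1.0]]
wrist_force: [-2.1, -0.4, 4.2]
gripper_width: 0.556
gripper_force: 30.0
```

Emit:
apply_moves([
  {"grip": 0.3,"offset": [0,0,0.05],"spin": 0},
  {"grip": 0.3,"offset": [0,0,0.05],"spin": 0},
])

```text
time_s: 26.65
tcp_pos: [0.4556, 0.1491, 0.0525]
ee_rot: [[-0.939, -0.345, 0.0], [-0.345, 0.939, -0.0], [-0.0, -0.0, -1.0]]
wrist_force: [-3.6, 0.3, 8.3]
gripper_width: 0.555
gripper_force: 30.0
```

Contact again. I'll release, rise clear and check with the cameras.

Emit:
apply_moves([
  {"grip": 0.65,"offset": [0,0,0],"spin": 0},
  {"grip": 0.75,"offset": [0,0,0],"spin": 0},
  {"grip": 0.9,"offset": [0,0,0],"spin": 0},
  {"grip": 0.95,"offset": [0,0,0],"spin": 0},
  {"grip": 1,"offset": [0,0,0],"spin": 0},
])

```text
time_s: 27.15
tcp_pos: [0.4555, 0.1491, 0.0514]
ee_rot: [[-0.939, -0.345, -0.0], [-0.345, 0.939, -0.0], [0.0, -0.0, -1.0]]
wrist_force: [-1.0, 0.1, 0.9]
gripper_width: 0.923
gripper_force: 0.0
```

Emit:
apply_moves([
  {"grip": 1,"offset": [0,0,-2],"spin": 0},
  {"grip": 1,"offset": [0,0,-6],"spin": 0},
  {"grip": 1,"offset": [0,0,-10],"spin": 0},
  {"grip": 1,"offset": [0,0,-15],"spin": 0},
  {"grip": 1,"offset": [0,0,-20],"spin": 0},
])

```text
time_s: 27.65
tcp_pos: [0.455, 0.1488, 0.2533]
ee_rot: [[-0.939, -0.345, -0.0], [-0.345, 0.939, -0.0], [0.001, -0.0, -1.0]]
wrist_force: [1.9, 0.1, -0.1]
gripper_width: 1.0
gripper_force: 0.0
```

Emit:
apply_moves([
  {"grip": 1,"offset": [0,4,0],"spin": 0},
  {"grip": 1,"offset": [0,8,0],"spin": 0},
  {"grip": 1,"offset": [0,12,0],"spin": 0},
  {"grip": 1,"offset": [0,16,0],"spin": 0},
  {"grip": 1,"offset": [0,20,0],"spin": 0},
])

```text
time_s: 28.15
tcp_pos: [0.3857, 0.3381, 0.2516]
ee_rot: [[-0.939, -0.345, 0.0], [-0.345, 0.939, 0.0], [-0.0, 0.0, -1.0]]
wrist_force: [-0.1, 1.0, 0.0]
gripper_width: 1.0
gripper_force: 0.0
```

Emit:
apply_moves([
  {"grip": 1,"offset": [0,4,0],"spin": 0},
  {"grip": 1,"offset": [0,8,0],"spin": 0},
  {"grip": 1,"offset": [0,12,0],"spin": 0},
  {"grip": 1,"offset": [0,16,0],"spin": 0},
  {"grip": 1,"offset": [0,16,0],"spin": 0},
])

```text
time_s: 28.65
tcp_pos: [0.3299, 0.4908, 0.2504]
ee_rot: [[-0.937, -0.348, -0.0], [-0.348, 0.937, 0.0], [0.0, 0.0, -1.0]]
wrist_force: [-0.1, -0.3, -0.5]
gripper_width: 1.006
gripper_force: 0.0
```

```bash
python3 - <<'E'
from station import r
from h import *
S=dict(red=(.614,-.1647),blue=(.4545,.149),yellow=(.450,.0178),green=(.4505,-.3168))
for n in("top","scene"):
    c=r.capture(n); cv2.imwrite(f"pics/{n}_end.png",c["img"]); P=cloud(c)
    for col,s in S.items():
        m=(mask(c,col)>0)&(np.linalg.norm(P[...,:2]-s,axis=2)<.075)
        f=lambda a,b:np.round(np.r_[cv2.minEnclosingCircle(P[m&(P[...,2]>a)&(P[...,2]<b)][:,:2].astype(np.float32))[:]] if 0 else np.hstack(cv2.minEnclosingCircle(P[m&(P[...,2]>a)&(P[...,2]<b)][:,:2].astype(np.float32))),4)
        print(n,col,"rim",f(.06,.078),"saucer",f(.002,.022))
E
```

```text
top red rim [ 0.6133 -0.1605  0.025 ] saucer [ 0.6134 -0.1635  0.0543]
top blue rim [0.4525 0.1496 0.025 ] saucer [0.453  0.1494 0.0539]
top yellow rim [0.4504 0.0189 0.025 ] saucer [0.4489 0.0183 0.0539]
top green rim [ 0.4504 -0.3165  0.0252] saucer [ 0.4497 -0.3157  0.054 ]
scene red rim [ 0.6159 -0.1637  0.0268] saucer [ 0.613  -0.1664  0.0564]
scene blue rim [0.4563 0.1487 0.0271] saucer [0.455  0.147  0.0547]
scene yellow rim [0.4556 0.0176 0.0271] saucer [0.4505 0.0162 0.0555]
scene green rim [ 0.4513 -0.3189  0.0278] saucer [ 0.4515 -0.3164  0.0556]
```

View pics/scene_end.png

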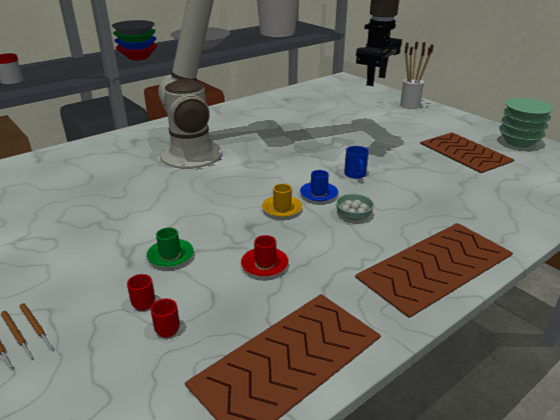

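View pics/top_end.png

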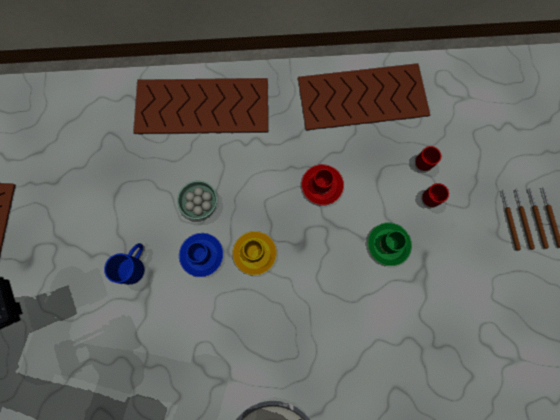

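The final views show each cup upright on its matching saucer: red (322,184), blue (200,254), yellow (254,252) and green (390,243) in the top view. All are centred to within about 3 mm. The mug, bowl and the two other red cups have not moved.

```bash
python3 -c "
from station import r
print(r.finish_job())"
```

```text
the job is handed in; nothing more can be done
None
```

The job is handed in: all four cups stand upright on their matching saucers, set down gently and released. The last camera views put them within about 3 mm of centre (red the furthest off; one view read about 5 mm for yellow), and the mug, bowl and spare red cups look undisturbed.

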